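Snap a solenoid coil onto a tilted valve stem and hold it down

TASK

Lift the tall, slim solenoid coil off its upright spindle and push it, flange first and squarely, over the tilted stem of the brass valve until the two catches on the stem snap out above it. Then press it all the way down against the spring collar and finish while still gripping it and holding it down there, so that a colleague could fit the retaining nut. Leave the wide coil, the bottle and the timer alone.

Things in the scene. Friction and masses are not known exactly. Their poses are not given: they have to be found in the camera images.
- tall_coil: Coil to fit: loose copper-wound bobbin, 0.12 kg, 36 mm high, through bore 16 mm. Origin: centre of underside; z = its axis, up. Base flange dia 50, z 0-5 mm, with 2 terminals 6 mm out of its rim; round body dia 38, z 5-36 mm: grip it here from any side (fingertips may push on the flange's top). Starts upright on either spindle, flange down, underside 10 mm above the bench.
- wide_coil: The other coil, not wanted: same style but 54 mm in diameter (flange 60 mm) and only 24 mm high; on the other spindle. Origin: centre of its underside.
- coil_stand: Fixed grey base plate 170 x 66 x 10 mm (x, y, z) with two upright steel spindles of 12 mm diameter at x = -50 and +50 mm in its frame, tapered tips 59 mm above the bench. Origin: centre of its underside. Which coil is on which spindle changes.
- valve: Fixed solenoid valve: dark base plate 10 mm thick (x -51 to 59, y -40 to 40 mm in its frame), brass block with pipe ports at both sides (y up to 43 mm), from which the steel stem rises, leaning to the valve's -x. Origin: on the underside of the base.
- stem: Fixed steel stem of the valve, 0.40 rad off vertical. Origin: centre of its foot on the 44 mm brass boss, 56 mm above the bench; z runs up the stem. Dia 14 mm to z = 52, tapering to 6 at the tip, z = 61. Two wedge catches stand out 3.5 mm at +y and -y, flat undersides at z = 46, slopes to z = 54; a coil going down pushes them in (5 to 8 N); they snap out over it once its underside is below z = 10.
- collar (a joint): Spring collar round the stem's foot, steel disc of 34 mm diameter: 0 when up (its top at z = 14 mm in the stem's frame), grows as it is pressed down along the stem, 0.008 m at the stop (top at z = 6 mm). Spring 3 N at the start of travel, 9 N at 4 mm, 15 N at the stop.
- catch_a (a joint): Catch at the stem's +y side: 0 when out, 0.0025 to 0.0036 m when pushed in.
- catch_b (a joint): Catch at the stem's -y side: 0 when out, 0.0025 to 0.0036 m when pushed in.
- bottle: Small bottle with a screw cap, 45 mm in diameter, 92 mm high, standing behind the work; bystander. Origin: centre of its underside.
- timer: Flat bench timer 66 x 66 x 20 mm lying on the bench; bystander. Origin: centre of its underside.
Not all that is in view belongs to the job. Leave any orange look-alike of the valve alone.

How it is judged:
By the outcome, as a careful person would: the job done as asked, in the order asked, and still so for the second after the job is handed in, while the arm keeps its last pose, push and grip.
It also fails if it takes over 40 s, if anything falls off the work surface, if the arm or the gripper's body presses on something with over 40 N, if the wrist force passes 120 N, or if a joint passes its speed limit or range.

ROBOT

A 6-joint arm with a two-finger parallel gripper is mounted at the origin on a cart in front of the work surface, level with it; the furniture and walls round the work are solid. World frame = base frame: x ahead of the robot, y to its left, z up, the work surface at z = 0. Lengths are in m, angles in rad, forces in N, time in s.
With the tool pointing down it reaches from about 0.35 to 0.775 m from the base axis. Payload 5.5 kg.
Tool frame: the origin (TCP) lies at the very end of the fingers, on their centre line; the grasp point (between the pads) lies 19 mm behind it; y points along the fingers, z is the direction in which the jaws open and shut, and the axes are right-handed (so a half turn about y gives the same grasp; the last joint's range is limited). The gripper opens to 85 mm and grips with 20 to 120 N. Pads are 22 mm wide; open, the fingers measure 114 mm over their backs; the gripper's body (76 mm by 85 mm) begins 54 mm behind the grasp point. The pads swing forward as they close: fully open they stand 13 mm farther back than shut.
Start: joints at [0.97, 0.313, 0.046, 1.304, 0, 1.431], TCP at [0.256, 0.515, 0.231] pointing down, gripper open.
Joint ranges: [-2.76, 2.76], [-0.86, 1.69], [-1.03, 1.26], [-2.2, 2.34], [-1.47, 1.5], [-3.14, 3.14]. Speed limits (rad/s): [2.57, 2.57, 3.14, 3.14, 3.14, 3.14].

INTERFACE

Orientations are given as a unit quaternion [w, x, y, z].
In Python, from workcell import env gives the robot as it stands.
- The arm moves only by the shell command python3 -m inch 'ROWS' [OPENING] [FORCE]. ROWS is JSON, a list that holds one entry, the list of rows, each a list of 4 numbers: the shift along the tool's x, y, z in mm, then the turn about the tool's y in degrees. In form: [[[tx, ty, tz, spin], ...]]. A call has 1 to 10 rows; each row is the pose to reach, as a shift and turn from the pose commanded when the call began, along the tool's axes at that moment; what a row does not reach only later rows make up. A row lasts 1/10 s, in which the tool goes at most 50 mm and 8.59 degrees, less where a joint would pass 70% of its speed; a pose out of reach is approached as far as the arm can. A call with a gripper value outside its range is refused whole. OPENING is the finger opening in mm, from 0 to 85.4, set as the call begins (- or left out, the last holds). The fingers move at their own pace and stop on an object; FORCE is the grip in N (left out, the last holds). Time passes only in rows, so rows that repeat a pose let the fingers close. It gives the time, the measured TCP pose, the force and the opening at its end, in the units of the state.
- env.get_state(): the state, without advancing time (a new reading comes with each control period).
- env.read_camera(name): name is "scene" or "top" or "wrist"; returns the picture (384x512x3 uint8, blue, green, red); there is no depth.
- env.camera_model(name): a dict with "fx", "fy", "cx", "cy" (pixels), "R" (3x3) and "t" (3): a world point X has camera coordinates R X + t; the wrist camera has in their place "mount" (4x4, takes a point from camera to tool coordinates, whose origin is the TCP and whose axes are the tool frame's). Camera axes: x right, y down, z forward; pixel columns grow to the right and rows downward; lengths in m; the calibration is good to about 2 mm. A picture is of the moment at which its call begins: read the wrist's pose just before it. camera_model takes no time and is no camera call.
- env.hand_in(): hands the job in, once; it reports no verdict.
The state is a dict: "clock": time; "joint_pos": joint angles; "qvel": joint speeds; "tau": joint torques, N m; "tcp_pos": TCP position; "orientation": TCP orientation; "wrist_force": force on the tool from outside, world axes, zero at the start; "ft_torque": the same for the moment, N m; "finger_gap": finger opening in m.
Only numpy, scipy, OpenCV 4.12 (cv2) and the standard library are available. Lean on these libraries where they do the work, as an engineer would, in place of code of your own. Each camera call takes 0.05 s, during which the arm holds its last target.

## Working session

There is one attempt and no reset: what is moved stays moved. The work goes in short steps, Python scripts to look and compute and a shell command to move; the robot and the scene stay as the last step left them, time stands still between calls to the robot, and variables do not carry over. Pictures are saved under pics/ and viewed, and the job is handed in when it is done.

```bash
ls -la; mkdir -p pics; python3 - <<'E'
from workcell import env
import cv2, json
s=env.get_state()
for k,v in s.items(): print(k,v)
for n in ("scene","top","wrist"):
    im=env.read_camera(n); cv2.imwrite(f"pics/{n}0.png",im)
    m=env.camera_model(n); print(n,{k:(v.tolist() if hasattr(v,'tolist') else v) for k,v in m.items()})
E
```

```text
total 12
drwxr-xr-x  3 agent agent 4096 Dec  6 20:40 .
drwxr-xr-x 23 root  root  4096 Dec  6 20:40 ..
drwxr-xr-x  2 agent agent 4096 Dec  6 20:40 pics
clock 0.0
joint_pos [ 9.70398057e-01  3.14041161e-01  4.49938527e-02  1.30361535e+00
 -2.92412341e-05  1.43120237e+00]
qvel [-6.86063811e-05  1.41784919e-03 -2.64829635e-04 -3.44147260e-06
  9.58002143e-04  3.80686500e-04]
tau [ 2.34527233e-04 -4.80623674e+01  2.98536462e+01  1.91713823e-02
 -9.43390637e-05  8.88671281e-06]
tcp_pos [0.25540597 0.51459162 0.23039178]
orientation [-0.68780199  0.68903986 -0.16171021  0.16125227]
wrist_force [1.05159202 0.98939762 1.07010532]
ft_torque [ 0.01366564 -0.01715087  0.02035049]
finger_gap 0.08553131859526242
scene {'fx': 423.56345189717075, 'fy': 423.56345189717075, 'cx': 260.622823229208, 'cy': 190.07672818211773, 'R': [[0.6921535531075634, -0.7214772032647606, -0.01985205505318215], [-0.48310699446770866, -0.44268603323858285, -0.7554049959272613], [0.5362192562907011, 0.5324469186170085, -0.6549573940633848]], 't': [-0.5837556725924214, 0.21533927182416662, 0.7214180770773907]}
top {'fx': 390.06238639824863, 'fy': 390.06238639824863, 'cx': 247.12168214219045, 'cy': 191.85293491569814, 'R': [[0.011840782555071226, -0.9999051226605541, -0.007038575542401473], [-0.9865018515452127, -0.010531771961242116, -0.16341107268855254], [0.16332144000819526, 0.008878482783615985, -0.9865329592958925]], 't': [-0.273345038073127, 0.5793981817542333, 0.8088607819008473]}
wrist {'fx': 293.0270340836422, 'fy': 293.0270340836422, 'cx': 257.5813490624032, 'cy': 192.8608836000416, 'mount': [[1.741614340581443e-05, 0.9466235067943436, 0.3223413347385908, -0.08234885743093541], [-4.231654563259648e-05, -0.32234133380121766, 0.9466235063279178, -0.1435802058809689], [0.9999999989529935, -3.0126902538283763e-05, 3.4443893927050345e-05, 0.000351349020923597], [0.0, 0.0, 0.0, 1.0]]}
```

View pics/scene0.png

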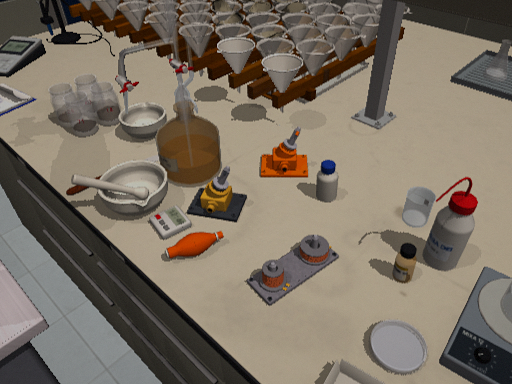

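View pics/top0.png

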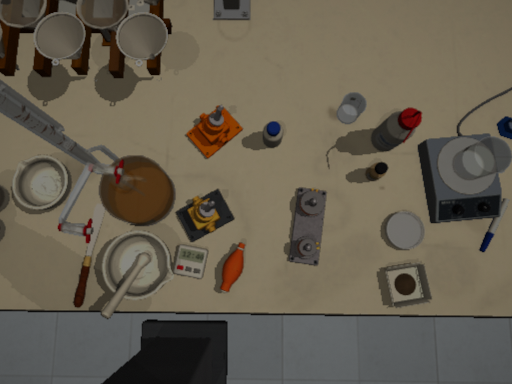

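View pics/wrist0.png

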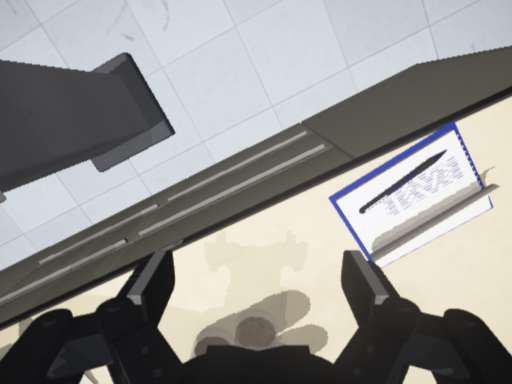

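The scene view shows:
- stand near (293,268), with coils at (272,272) and (314,248)
- brass valve with dark base at (217,195)
- orange look-alike at (285,155)
- blue-capped bottle at (327,180)
- timer at (170,221)

I'll enlarge crops to confirm.

```bash
python3 - <<'E'
import cv2, numpy as np
s=cv2.imread("pics/scene0.png"); t=cv2.imread("pics/top0.png")
c=lambda im,x,y,w,h,k: cv2.resize(im[y:y+h,x:x+w],None,fx=k,fy=k,interpolation=cv2.INTER_CUBIC)
cv2.imwrite("pics/cropA.png",np.hstack([c(s,240,225,100,80,4),c(s,180,160,100,80,4)])[:,:800])
cv2.imwrite("pics/cropB.png",np.hstack([c(t,270,180,80,90,5),c(t,170,180,80,90,5)]))
E
```

```text
(no output)
```

View pics/cropA.png

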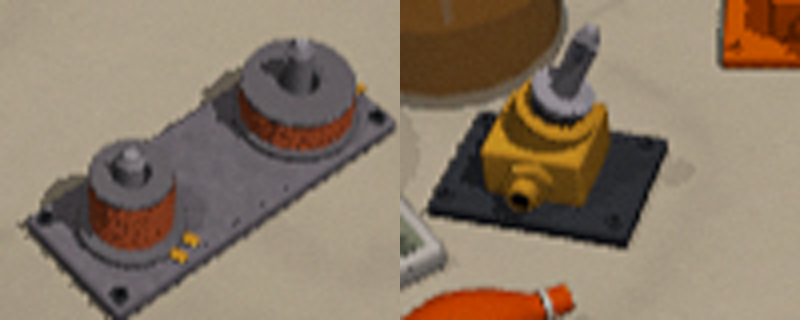

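View pics/cropB.png

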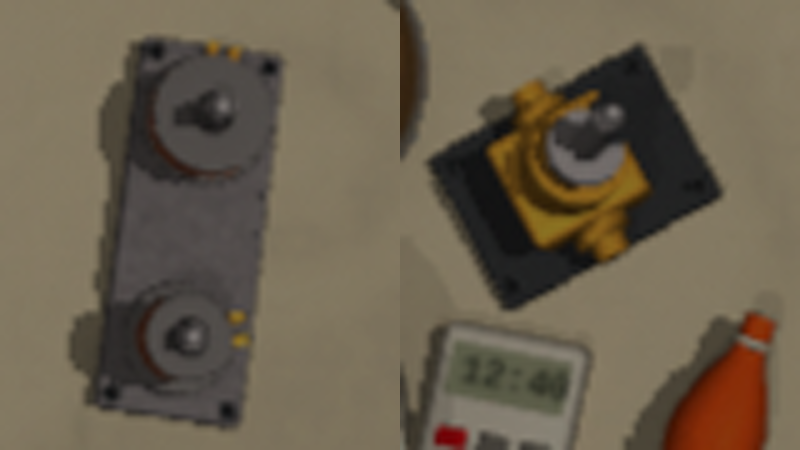

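Candidates for the coil are scene (272,272) / top (306,247) and scene (314,248) / top (311,203). The first is slim and tall (orange winding about as high as it is wide), so it's the tall coil. The second is wide and flat. The real valve is brass on a dark plate at top (205,213). Next I'll measure both.

```bash
cat > h.py <<'E'
import numpy as np, cv2
from workcell import env
from scipy.spatial.transform import Rotation as Rn
def cam(n,st=None):
    m=env.camera_model(n); K=np.array([[m['fx'],0,m['cx']],[0,m['fy'],m['cy']],[0,0,1.]])
    if 'R' in m: R=np.array(m['R']);t=np.array(m['t'])
    else:
        M=np.array(m['mount']); Rt,p=tool(st); Rw=Rt@M[:3,:3]; c=Rt@M[:3,3]+p; R=Rw.T; t=-R@c
    return K,R,t
def tool(st):
    q=np.array(st['orientation']); return Rn.from_quat(q[[1,2,3,0]]).as_matrix(), np.array(st['tcp_pos'])
def ray(c,uv):
    K,R,t=c; d=R.T@np.linalg.solve(K,[uv[0],uv[1],1.]); return -R.T@t, d/np.linalg.norm(d)
def onz(c,uv,z):
    o,d=ray(c,uv); return o+d*(z-o[2])/d[2]
def tri(c1,a,c2,b):
    o1,d1=ray(c1,a);o2,d2=ray(c2,b)
    s=np.linalg.lstsq(np.c_[d1,-d2],o2-o1,rcond=None)[0]
    p,q=o1+s[0]*d1,o2+s[1]*d2; return (p+q)/2,np.linalg.norm(p-q)
def proj(c,X):
    K,R,t=c; x=K@(R@np.asarray(X)+t); return x[:2]/x[2]
np.set_printoptions(precision=4,suppress=True)
E
python3 - <<'E'
from h import *
T=cam("top");S=cam("scene")
s=cv2.imread("pics/scene0.png"); t=cv2.imread("pics/top0.png")
# valve dark base in each view
for n,im,c,(x,y,w,h) in (("top",t,T,(172,184,66,62)),("scene",s,S,(184,165,66,58))):
    roi=im[y:y+h,x:x+w]; hsv=cv2.cvtColor(roi,cv2.COLOR_BGR2HSV)
    m=((hsv[...,2]<62)).astype(np.uint8); 
    nn,l,st,_=cv2.connectedComponentsWithStats(m); k=1+np.argmax(st[1:,4]); m=(l==k).astype(np.uint8)
    cnt=max(cv2.findContours(m,0,1)[0],key=cv2.contourArea); hull=cv2.convexHull(cnt)
    for e in np.linspace(1,8,30):
        ap=cv2.approxPolyDP(hull,e,True)
        if len(ap)<=4: break
    ap=ap[:,0]+[x,y]; print(n,len(ap),ap.tolist())
    P=np.array([onz(c,p,.010) for p in ap]); print(P[:,:2], "sides",np.linalg.norm(P-np.roll(P,-1,0),axis=1))
print("stem tip",tri(T,(211.6,203),S,(180+590/4-100,160+33/4)))
print("tall tip",tri(T,(307.4,246.6),S,(240+132/4,225+150/4)))
print("wide tip",tri(T,(312.8,201.5),S,(240+302/4,225+42/4)))
print("tall tip z59",onz(T,(307.4,246.6),.059),onz(S,(273,262.5),.059))
print("wide tip z59",onz(T,(312.8,201.5),.059),onz(S,(315.5,235.5),.059))
R,p=tool(env.get_state());print(R,p)
E
```

```text
top 4 [[217, 189], [233, 219], [216, 228], [201, 198]]
[[ 0.5944 -0.1973]
 [ 0.5259 -0.2353]
 [ 0.5051 -0.1973]
 [ 0.5732 -0.1613]] sides [0.0783 0.0433 0.077  0.0419]
scene 4 [[201, 188], [246, 196], [236, 221], [187, 213]]
[[ 0.5387 -0.108 ]
 [ 0.5878 -0.2013]
 [ 0.52   -0.2408]
 [ 0.4666 -0.1482]] sides [0.1054 0.0785 0.1069 0.0825]
stem tip (array([ 0.5485, -0.1952,  0.1062]), np.float64(0.0009405369978445246))
tall tip (array([ 0.4642, -0.3954,  0.0564]), np.float64(0.001288133968773583))
wide tip (array([ 0.5616, -0.4091,  0.0565]), np.float64(0.0009629526966360894))
tall tip z59 [ 0.4647 -0.3955  0.059 ] [ 0.4622 -0.3965  0.059 ]
wide tip z59 [ 0.5609 -0.4084  0.059 ] [ 0.5601 -0.4107  0.059 ]
[[ 0.8957 -0.0008  0.4447]
 [-0.4447 -0.0011  0.8957]
 [-0.0002 -1.     -0.0014]] [0.2555 0.5147 0.2306]
```

```bash
python3 - <<'E'
from h import *
T=cam("top");S=cam("scene")
for a,b in (((88,231),(125,88)),((118,172),(181,69))): print("red",tri(T,a,S,b))
for n,a in (("mortar",(137,265)),("flask",(137,190)),("pestle end",(108,310)),("bottle",(273,132)),("orange",(214,130))): print(n,onz(T,a,0.05))
s=cv2.imread("pics/scene0.png")
cv2.imwrite("pics/cropC.png",cv2.resize(s[30:230,50:270],None,fx=3,fy=3,interpolation=cv2.INTER_CUBIC))
E
```

```text
red (array([ 0.4773, -0.0019,  0.2419]), np.float64(0.009642410689225925))
red (array([ 0.5749, -0.0534,  0.2628]), np.float64(0.006629563287642651))
mortar [ 0.422  -0.0349  0.05  ]
flask [ 0.5834 -0.0255  0.05  ]
pestle end [0.3291 0.0203 0.05  ]
bottle [ 0.7184 -0.3232  0.05  ]
orange [ 0.7218 -0.1908  0.05  ]
```

View pics/cropC.png

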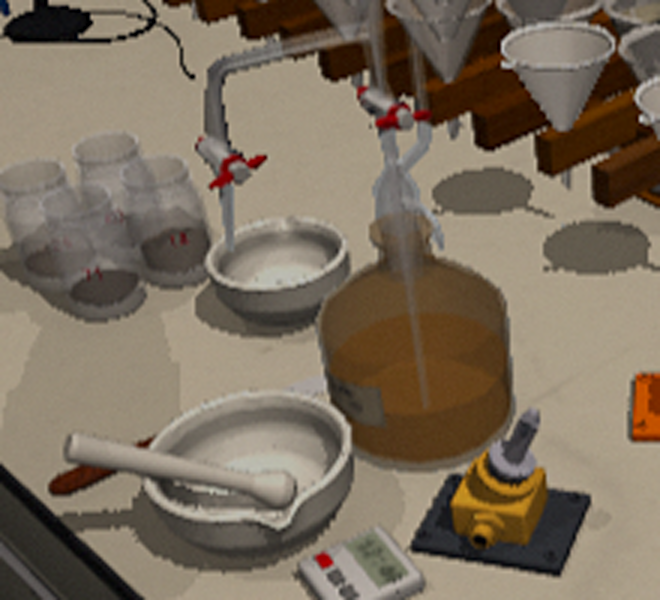

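The glass rig stands near (0.48, 0, 0.24) to (0.58, -0.05, 0.26). I'll pass it close to the base, at r of about 0.36 m, turning the jaws parallel to the valve's y axis on the way.

```bash
python3 -m inch '[[[18,-1,-22,2],[48,-3,-59,5.6],[80,-5,-98,9.2],[111,-7,-137,12.9],[143,-9,-176,16.5],[174,-11,-215,20.2],[206,-13,-253,23.8],[237,-15,-292,27.5],[270,-17,-333,31.3],[300,-19,-370,34.8]]]' 85
```

```text
clock: 1.15
tcp_pos: [0.3595, 0.049, 0.2504]
orientation: [0.608, -0.608, 0.36, -0.361]
wrist_force: [1.5, 0.1, -0.2]
finger_gap: 0.0849
```

```bash
python3 -m inch '[[[20,0,-11,0],[60,0,-33,0],[105,0,-58,0],[137,0,-75,0],[151,2,-80,0],[170,6,-69,0],[205,14,-47,0],[245,22,-22,0],[285,28,3,0],[305,30,15,0]]]' && python3 - <<'E'
from h import *
st=env.get_state(); cv2.imwrite("pics/w1.png",env.read_camera("wrist"))
np.save("st1.npy",st,allow_pickle=True); print(st['clock'],*tool(st),np.degrees(st['joint_pos']))
E
```

```text
clock: 2.15
tcp_pos: [0.5222, -0.2109, 0.2185]
orientation: [0.609, -0.609, 0.36, -0.36]
wrist_force: [-0.3, -0.3, -0.2]
finger_gap: 0.0849
2.15 [[ 0.4813 -0.0003  0.8766]
 [-0.8766  0.0003  0.4813]
 [-0.0004 -1.     -0.0002]] [ 0.5222 -0.2109  0.2185] [-30.159   16.8641  -0.6519  72.508    0.0032  31.0704]
```

View pics/w1.png

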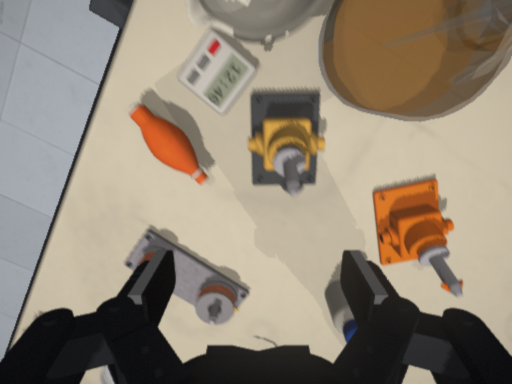

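The wrist view shows the valve upright in the picture, base (252,90)–(318,185), stem tip at about (293,190). The wide coil is at (215,303). I'll take the precise stem and base edges from a crop.

```bash
python3 - <<'E'
import cv2
s=cv2.imread("pics/w1.png"); cv2.imwrite("pics/w1c.png",cv2.resize(s[80:205,235:340],None,fx=4.6,fy=4.6,interpolation=cv2.INTER_CUBIC))
E
```

```text
(no output)
```

View pics/w1c.png

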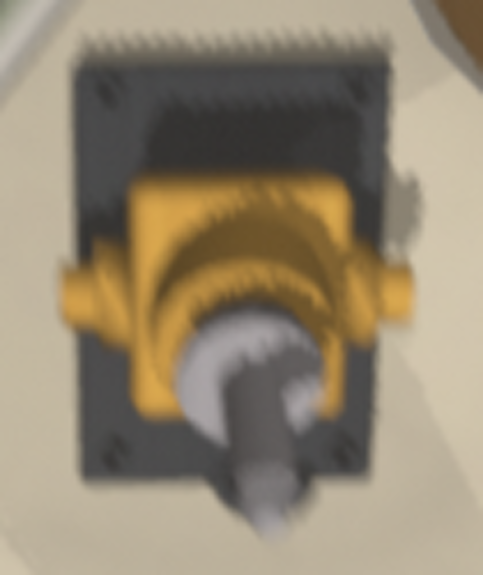

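```bash
python3 - <<'E'
from h import *
st=np.load("st1.npy",allow_pickle=True).item(); W=cam("wrist",st);T=cam("top");S=cam("scene")
f=lambda x,y:(235+x/4.6,80+y/4.6)
P=np.array([onz(W,f(*p),.01) for p in ((75,65),(388,65),(370,478),(82,480))]);print(P[:,:2],np.linalg.norm(P-np.roll(P,-1,0),axis=1))
for i,j in ((1,2),(0,3)): d=P[j]-P[i];print("-x dir",np.degrees(np.arctan2(d[1],d[0])))
for i,j in ((1,0),(2,3)): d=P[j]-P[i];print("y->-x dir",np.degrees(np.arctan2(d[1],d[0]))+90)
tipW=f(270,530); print("tip W/top",tri(W,tipW,T,(211.6,203)),"W/scene",tri(W,tipW,S,(227.5,168)), "on z.112",onz(W,tipW,.112),onz(T,(211.6,203),.112))
c=onz(W,f(250,378),.056+.014*.921);print("collar centre",c)
E
```

```text
[[ 0.4773 -0.1424]
 [ 0.5452 -0.1051]
 [ 0.5987 -0.1977]
 [ 0.53   -0.236 ]] [0.0775 0.1069 0.0786 0.1074]
-x dir -59.97894273841173
-x dir -60.60552897663668
y->-x dir -61.23039117806857
y->-x dir -60.82015939829478
tip W/top (array([ 0.5482, -0.1966,  0.1247]), np.float64(0.00393515038639929)) W/scene (array([ 0.5506, -0.1977,  0.1094]), np.float64(0.00801169491930348)) on z.112 [ 0.5537 -0.199   0.112 ] [ 0.5481 -0.1961  0.112 ]
collar centre [ 0.5435 -0.1809  0.0689]
```

```bash
python3 -m inch '[[[13,5,-13,0],[45,20,-46,-0.2],[78,34,-82,-0.4],[108,47,-114,-0.6],[127,55,-133,-0.6],[134,58,-140,-0.6],[134,58,-140,-0.6]]]' && python3 - <<'E'
from h import *
st=env.get_state(); cv2.imwrite("pics/w2.png",env.read_camera("wrist"))
np.save("st2.npy",st,allow_pickle=True); print(st['clock'],*tool(st))
E
```

```text
clock: 2.9
tcp_pos: [0.4608, -0.3946, 0.1614]
orientation: [0.61, -0.61, 0.358, -0.357]
wrist_force: [0.1, 0.7, -0.9]
finger_gap: 0.0852
2.9 [[ 0.489  -0.001   0.8723]
 [-0.8723  0.0014  0.489 ]
 [-0.0017 -1.     -0.0002]] [ 0.4608 -0.3946  0.1614]
```

View pics/w2.png

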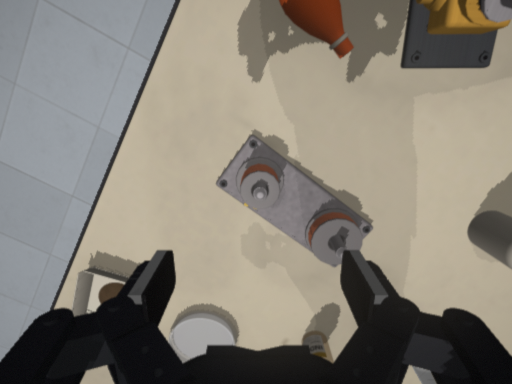

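The tall coil is at (260,188) and the wide coil at (335,238). I'll measure the tip and coil top from a crop.

```bash
python3 - <<'E'
from h import *
st=np.load("st2.npy",allow_pickle=True).item(); W=cam("wrist",st)
s=cv2.imread("pics/w2.png"); cv2.imwrite("pics/w2c.png",cv2.resize(s[145:245,210:310],None,fx=6,fy=6,interpolation=cv2.INTER_CUBIC))
print(proj(W,[.4635,-.396,.059]),proj(W,[.4635,-.396,.046]),proj(W,[.4635,-.396,.01]))
E
```

```text
[258.7529 194.5788] [258.6953 190.0222] [258.5597 179.3134]
```

View pics/w2c.png

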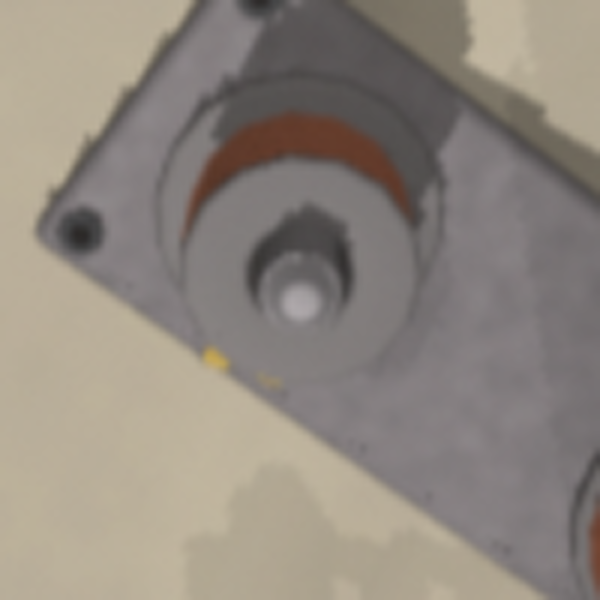

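The tip at (260,195) and coil top centre at (260,189.7) agree with the two-view estimate to about 1 mm. I'm descending to grasp at coil height z ≈ 29 mm, with fingertips above the flange.

```bash
python3 -m inch '[[[2,15,2,0],[2.6,50,2.9,0],[2.6,88,2.9,0],[2.6,118,2.9,0],[2.6,134,2.9,0],[2.6,141,2.9,0],[2.6,141,2.9,0]]]' && python3 - <<'E'
from h import *
st=env.get_state(); cv2.imwrite("pics/w3.png",env.read_camera("wrist"))
print(st['clock'],*tool(st))
E
```

```text
clock: 3.65
tcp_pos: [0.4659, -0.3933, 0.0211]
orientation: [0.611, -0.611, 0.357, -0.356]
wrist_force: [0.6, -0.7, 0.9]
finger_gap: 0.0852
3.65 [[ 0.4925 -0.0006  0.8703]
 [-0.8703  0.0011  0.4925]
 [-0.0013 -1.      0.    ]] [ 0.4659 -0.3933  0.0211]
```

View pics/w3.png

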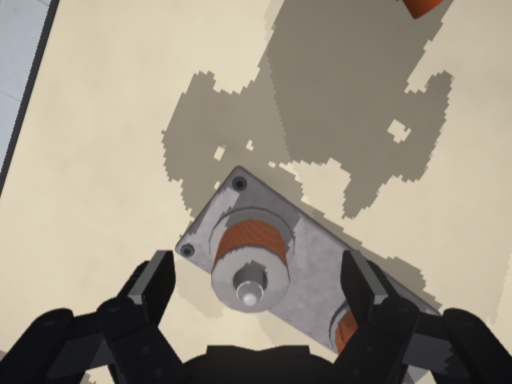

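```bash
python3 - <<'E'
from h import *
st=env.get_state(); W=cam("wrist",st);R,p=tool(st); print(p,R[:,0])
s=cv2.imread("pics/w3.png"); cv2.imwrite("pics/w3c.png",cv2.resize(s[195:325,160:360],None,fx=4,fy=4,interpolation=cv2.INTER_CUBIC))
for uv,z in (((250,281),.046),((249.5,297),.059)):
    X=onz(W,uv,z); print(X, R.T@(X-p)*1000)
print(proj(W,p),proj(W,p+R[:,2]*.0425),proj(W,p-R[:,2]*.0425))
E
```

```text
[ 0.4663 -0.3942  0.0221] [ 0.4922 -0.8705  0.0006]
[ 0.4651 -0.3981  0.046 ] [  2.8252 -23.9339  -3.0234]
[ 0.4646 -0.3971  0.059 ] [  1.7742 -36.9345  -2.9213]
[256.4433 250.4829] [333.051  250.4625] [179.817  250.5034]
```

View pics/w3c.png

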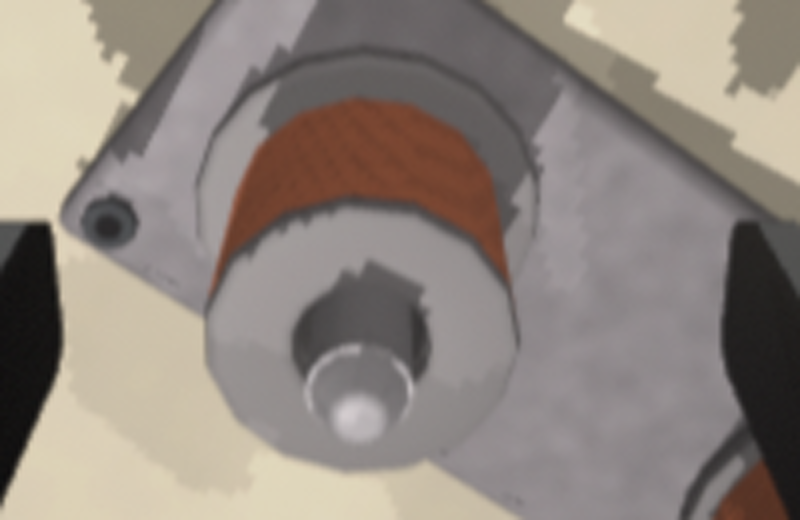

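The coil sits 3 mm toward tool -z and 2 mm toward +x, so I'll correct that and then close gently.

```bash
python3 -m inch '[[[1,1,-1.5,0],[2,1,-3,0],[2,1,-3,0]]]' && python3 -m inch '[[[0,0,0,0],[0,0,0,0],[0,0,0,0],[0,0,0,0],[0,0,0,0],[0,0,0,0],[0,0,0,0],[0,0,0,0]]]' 30 25 && python3 - <<'E'
from h import *
st=env.get_state(); cv2.imwrite("pics/w4.png",env.read_camera("wrist")[150:384,100:420])
print(st['clock'],*tool(st))
E
```

```text
clock: 4.0
tcp_pos: [0.4643, -0.3989, 0.0213]
orientation: [-0.61, 0.611, -0.356, 0.358]
wrist_force: [-0.3, -0.0, -0.3]
finger_gap: 0.085
clock: 4.8
tcp_pos: [0.464, -0.3982, 0.0205]
orientation: [0.611, -0.611, 0.357, -0.357]
wrist_force: [-0.3, 1.8, 4.0]
finger_gap: 0.038
4.8 [[ 0.4909  0.0003  0.8712]
 [-0.8712 -0.0001  0.4909]
 [ 0.0002 -1.      0.0002]] [ 0.464  -0.3982  0.0205]
```

View pics/w4.png

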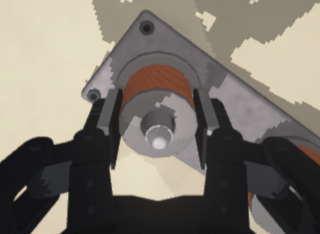

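Gripped at 38 mm. Next I'll lift until only about 10 mm of spindle remains in the bore. Then I'll use the spindle to pivot the coil in the light grip, by moving toward +x (the stem's lean direction) while sinking slightly.

```bash
python3 -m inch '[[[0,-3,0,0],[0,-12,0,0],[0,-24,0,0],[0,-34,0,0],[0,-38,0,0],[0,-38,0,0]]]' && python3 -m inch '[[[2,-38,0,0],[4,-37,0,0],[6,-36,0,0],[8,-35,0,0]]]' && python3 -m inch '[[[0,0,0,0]]]'; python3 - <<'E'
from h import *
st=env.get_state(); print(st['ft_torque'])
a=env.read_camera("wrist")[150:384,100:420]; b=cv2.resize(env.read_camera("scene")[200:300,230:350],None,fx=2.6,fy=2.34)
cv2.imwrite("pics/w5.png",cv2.resize(np.hstack([a,b]),(760,280)))
E
```

```text
clock: 5.45
tcp_pos: [0.4645, -0.3988, 0.0596]
orientation: [-0.61, 0.611, -0.356, 0.358]
wrist_force: [-0.1, 0.2, -1.7]
finger_gap: 0.0379
clock: 5.85
tcp_pos: [0.4674, -0.4046, 0.0922]
orientation: [0.611, -0.61, 0.357, -0.356]
wrist_force: [0.1, -0.1, -1.9]
finger_gap: 0.0375
clock: 5.95
tcp_pos: [0.4672, -0.4045, 0.0916]
orientation: [0.611, -0.61, 0.358, -0.356]
wrist_force: [-0.1, -0.5, -0.5]
finger_gap: 0.0379
[ 0.0223 -0.0228  0.0463]
```

View pics/w5.png

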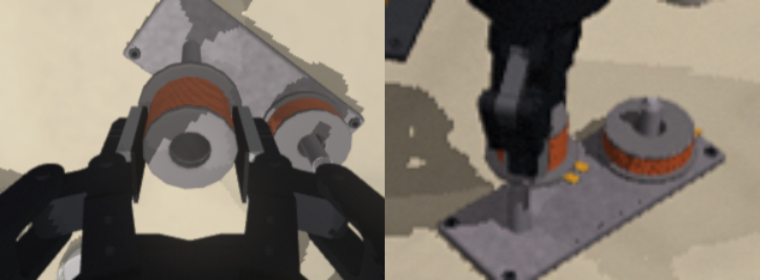

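The second call added to the first, so the coil came clear of the spindle. It's still held and nothing was disturbed. I'll go back over the same spindle, down to about 10 mm of engagement, then pivot.

```bash
python3 -m inch '[[[-4,0,0,0],[-8,2,0,0],[-8,10,0,0],[-8,22,0,0],[-8,30,0,0],[-8,33,0,0],[-8,33,0,0]]]' && python3 -m inch '[[[2,0,0,0],[4,1,0,0],[6,2,0,0],[6,2,0,0]]]'; python3 - <<'E'
from h import *
st=env.get_state(); print(st['ft_torque'])
a=env.read_camera("wrist")[150:384,100:420]; b=cv2.resize(env.read_camera("scene")[200:300,230:350],None,fx=2.6,fy=2.34)
cv2.imwrite("pics/w6.png",cv2.resize(np.hstack([a,b]),(760,280)))
E
```

```text
clock: 6.75
tcp_pos: [0.4634, -0.3977, 0.0592]
orientation: [0.611, -0.61, 0.357, -0.356]
wrist_force: [0.1, -0.1, -1.7]
finger_gap: 0.0378
clock: 7.15
tcp_pos: [0.4659, -0.401, 0.0582]
orientation: [0.612, -0.61, 0.358, -0.355]
wrist_force: [-3.7, 7.2, 3.5]
finger_gap: 0.038
[ 1.4889  0.6139 -0.046 ]
```

View pics/w6.png

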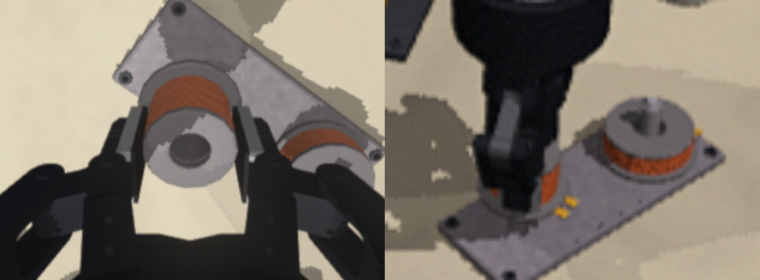

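The contact force builds along -x, at 8 N. I'm continuing with the minimum grip.

```bash
python3 -m inch '[[[1,0.5,0,0],[2,1,0,0],[3,1.5,0,0],[4,2,0,0]]]' - 20; python3 - <<'E'
from h import *
st=env.get_state(); R,p=tool(st);print(R.T@st['wrist_force'])
a=env.read_camera("wrist")[150:384,100:420]; b=cv2.resize(env.read_camera("scene")[200:300,230:350],None,fx=2.6,fy=2.34)
cv2.imwrite("pics/w7.png",cv2.resize(np.hstack([a,b]),(760,280)))
E
```

```text
clock: 7.65
tcp_pos: [0.4675, -0.4037, 0.0564]
orientation: [0.612, -0.609, 0.358, -0.355]
wrist_force: [-3.9, 9.2, 6.3]
finger_gap: 0.0381
[-9.9937 -6.2487  1.1044]
```

View pics/w7.png

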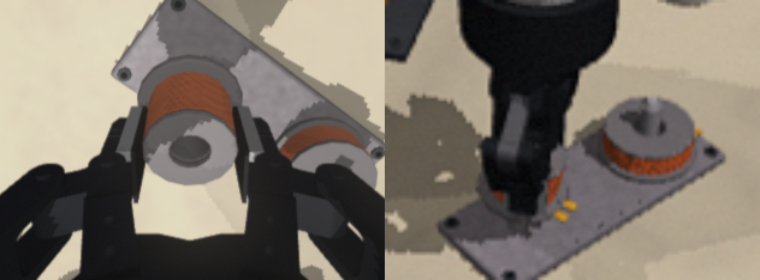

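It is pivoting, with more of the winding now visible. I'll continue.

```bash
python3 -m inch '[[[1,0,0,0],[2,0.5,0,0],[3,0.5,0,0],[4,1,0,0]]]'; python3 - <<'E'
from h import *
st=env.get_state(); R,p=tool(st);print(R.T@st['wrist_force'])
a=env.read_camera("wrist");cv2.imwrite("pics/w8f.png",a); np.save("st8.npy",st,allow_pickle=True)
a=a[150:384,100:420]; b=cv2.resize(env.read_camera("scene")[200:300,230:350],None,fx=2.6,fy=2.34)
cv2.imwrite("pics/w8.png",cv2.resize(np.hstack([a,b]),(760,280)))
E
```

```text
clock: 8.15
tcp_pos: [0.4691, -0.4063, 0.0549]
orientation: [0.612, -0.609, 0.359, -0.354]
wrist_force: [-4.1, 9.2, 3.2]
finger_gap: 0.0382
[-10.0411  -3.1068   1.0007]
```

View pics/w8.png

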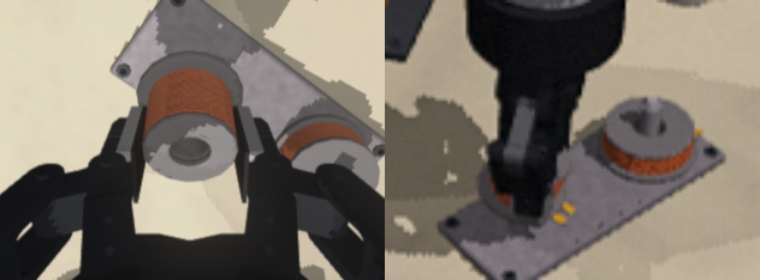

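```bash
cat > tilt.py <<'E'
from h import *
import sys
def tab(g=29.,gx=0.,ths=(0,.1,.2,.3,.4,.5)):
    M=np.array(env.camera_model("wrist")['mount']); K=cam("top")[0]; m=env.camera_model("wrist")
    Ri=M[:3,:3].T
    for th in ths:
        r=[]
        for x,z in ((-25,5),(-19,36),(19,36),(0,36),(-25,0)):
            dz=z-g # lean to +tool x ; up = -tool y
            px=gx+x*np.cos(th)+dz*np.sin(th); up=-x*np.sin(th)+dz*np.cos(th)
            X=np.array([px,-19-up,0])/1000
            c=Ri@(X-M[:3,3]); r.append(m['fy']*c[1]/c[2]+m['cy'])
        print(th,"rows flangefar5 %.1f topfar %.1f topnear %.1f topctr %.1f flangefar0 %.1f"%tuple(r))
if __name__=="__main__": tab(*map(float,sys.argv[1:3]))
E
python3 tilt.py 29 0; python3 -c "
import cv2
s=cv2.imread('pics/w8f.png');cv2.imwrite('pics/w8c.png',cv2.resize(s[185:310,190:320],None,fx=4.6,fy=4.6,interpolation=cv2.INTER_CUBIC))"
```

```text
0 rows flangefar5 205.2 topfar 242.6 topnear 311.5 topctr 278.6 flangefar0 201.9
0.1 rows flangefar5 203.0 topfar 246.2 topnear 309.8 topctr 279.8 flangefar0 198.9
0.2 rows flangefar5 201.3 topfar 250.1 topnear 307.7 topctr 280.9 flangefar0 196.4
0.3 rows flangefar5 200.2 topfar 254.4 topnear 305.3 topctr 281.9 flangefar0 194.4
0.4 rows flangefar5 199.8 topfar 258.9 topnear 302.6 topctr 282.8 flangefar0 193.1
0.5 rows flangefar5 200.1 topfar 263.7 topnear 299.7 topctr 283.5 flangefar0 192.5
```

View pics/w8c.png

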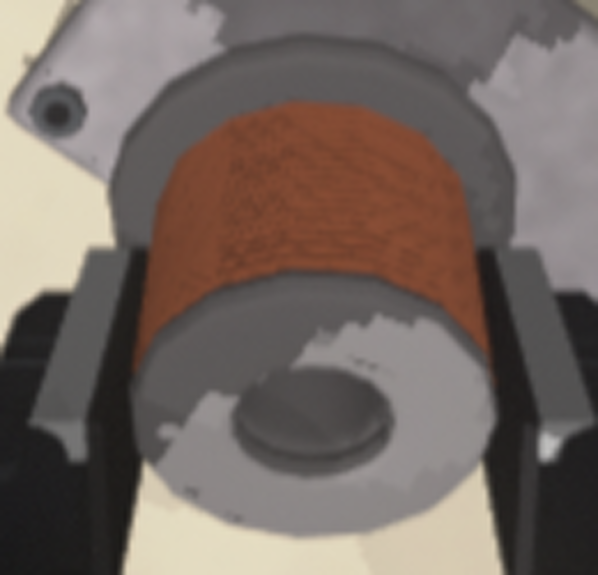

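By image rows (194.8, 243.7, 301.3) the coil leans about 0.20 rad, and it has slipped about 3 mm in the pads. I'll continue the pivot.

```bash
python3 -m inch '[[[1,0,0,0],[2,0.5,0,0],[3,1,0,0],[4,1.5,0,0],[5,2,0,0],[6,2,0,0]]]'; python3 - <<'E'
from h import *
st=env.get_state(); R,p=tool(st);print(R.T@st['wrist_force'])
a=env.read_camera("wrist");cv2.imwrite("pics/w9c.png",cv2.resize(a[185:310,190:320],None,fx=4.6,fy=4.6,interpolation=cv2.INTER_CUBIC))
E
```

```text
clock: 8.85
tcp_pos: [0.4715, -0.4107, 0.0518]
orientation: [0.613, -0.609, 0.359, -0.353]
wrist_force: [-4.0, 10.4, -1.2]
finger_gap: 0.0376
[-11.049    1.3217   1.6229]
```

View pics/w9c.png

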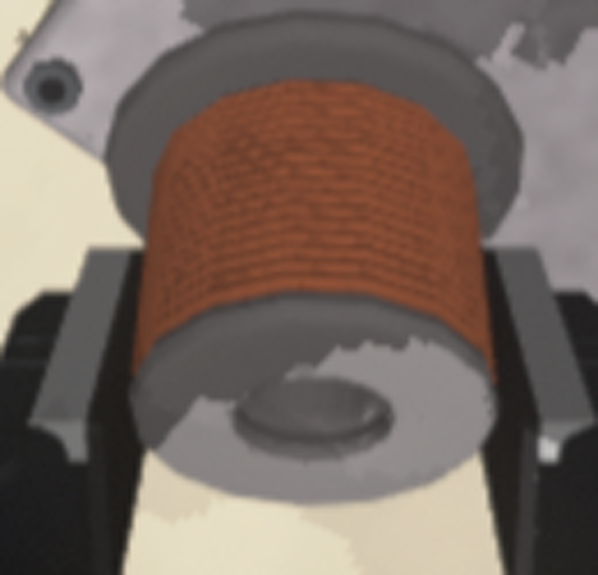

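By rows (187.6, 190.4, 248.5, 294.1) the lean is about 0.38 rad, the stem's angle to within measurement, with the axis about 5 mm toward -x of pad centre. I'll tighten to 60 N and lift clear.

```bash
python3 -m inch '[[[-1,0,0,0],[-1,0,0,0],[-1,-2,0,0],[-1,-10,0,0],[-1,-27,0,0],[-1,-57,0,0],[-1,-95,0,0],[-1,-128,0,0],[-1,-146,0,0],[-1,-148,0,0]]]' - 60 && python3 -m inch '[[[-8,0,12,0],[-30,0,42,0],[-58,0,85,0],[-88,0,128,0],[-108,0,157,0],[-117,0,170,0],[-118,0,172,0],[-118,0,172,0]]]'; python3 - <<'E'
from h import *
st=env.get_state(); R,p=tool(st);print(R.T@st['wrist_force'],R,p)
np.save("st10.npy",st,allow_pickle=True)
a=env.read_camera("wrist");cv2.imwrite("pics/w10.png",a)
E
```

```text
clock: 9.9
tcp_pos: [0.4749, -0.417, 0.2059]
orientation: [-0.609, 0.611, -0.354, 0.36]
wrist_force: [0.8, -0.3, -1.9]
finger_gap: 0.0362
clock: 10.7
tcp_pos: [0.5649, -0.2271, 0.2003]
orientation: [-0.61, 0.611, -0.357, 0.356]
wrist_force: [-0.4, -0.3, -0.7]
finger_gap: 0.0366
[ 0.0854  0.7028 -0.5111] [[ 0.4916 -0.0014  0.8708]
 [-0.8708  0.0003  0.4916]
 [-0.0009 -1.     -0.0011]] [ 0.5649 -0.2271  0.2003]
```

View pics/w10.png

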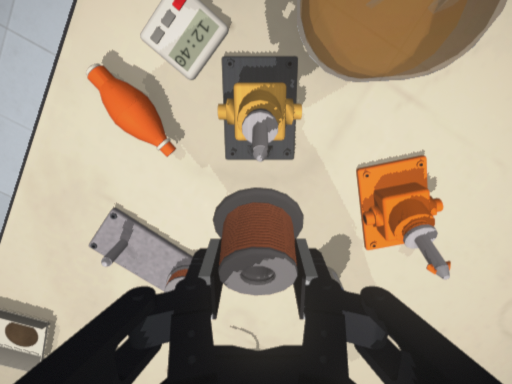

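The valve is straight ahead with stem tip near (261,158). The held coil's flange rim is at row 190 and its top face spans about rows 247–293. I'll enlarge both.

```bash
python3 - <<'E'
import cv2,numpy as np
s=cv2.imread("pics/w10.png")
a=cv2.resize(s[45:175,205:315],None,fx=4.4,fy=4.4,interpolation=cv2.INTER_CUBIC)
cv2.imwrite("pics/w10a.png",a)
cv2.imwrite("pics/w10b.png",cv2.resize(s[180:310,195:320],None,fx=4.4,fy=4.4,interpolation=cv2.INTER_CUBIC))
E
```

```text
(no output)
```

View pics/w10a.png

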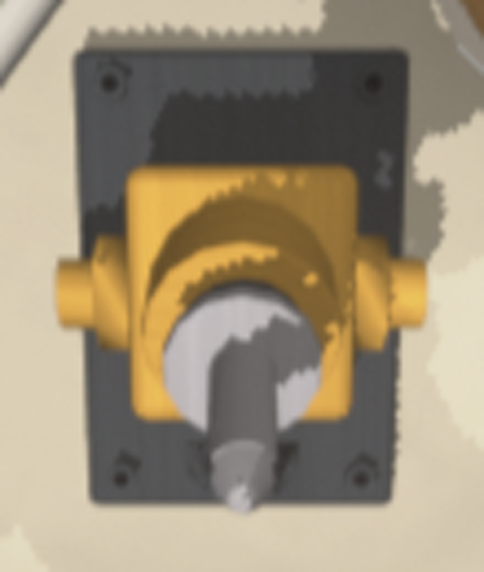

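View pics/w10b.png

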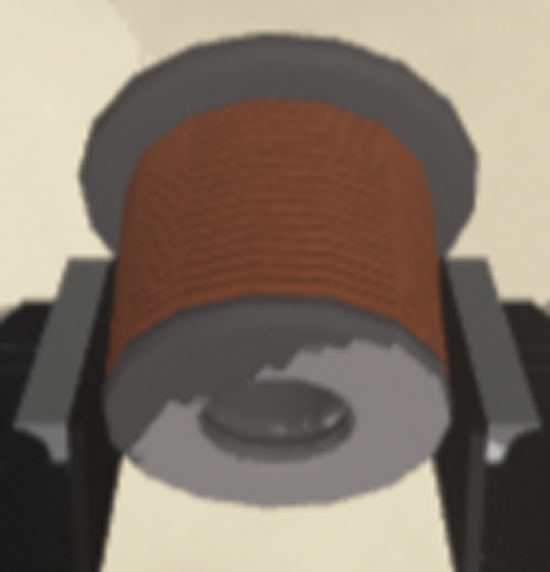

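```bash
cat > fit.py <<'E'
from h import *
from scipy.optimize import least_squares
m=env.camera_model("wrist");M=np.array(m['mount']);Ri=M[:3,:3].T
def tp(q,x,z):  # coil (x,z) mm -> tool mm, q=(gx,g,th)
    gx,g,th=q; dz=z-g
    return np.array([gx+x*np.cos(th)+dz*np.sin(th), -19-(-x*np.sin(th)+dz*np.cos(th)),0])
def row(X): c=Ri@(X/1000-M[:3,3]); return m['fy']*c[1]/c[2]+m['cy']
def fit(r):  # rows: flangefar0, flangefar5, topfar, topnear
    pts=((-25,0),(-25,5),(-19,36),(19,36))
    return least_squares(lambda q:[row(tp(q,*p))-a for p,a in zip(pts,r)],[-4,29,.37])
E
python3 - <<'E'
from fit import *
st=np.load("st10.npy",allow_pickle=True).item(); R,p=tool(st); W=cam("wrist",st)
s=fit((188,190.2,247.5,294.8)); print(s.x,s.fun); q=s.x
print("underside centre tool",tp(q,0,0), "axis tool",tp(q,0,1)-tp(q,0,0))
tip=onz(W,(260,158),.112); print("tip",tip,"tool",R.T@(tip-p)*1000)
f=lambda x,y:(205+x/4.4,45+y/4.4)
P=np.array([onz(W,f(*a),.01) for a in ((78,52),(408,52),(392,500),(92,500))]); print(P[:,:2],np.linalg.norm(P-np.roll(P,-1,0),axis=1)); print((R.T@(P-p).T).T*1000)
c=onz(W,f(243.5,365),.0689); print("collar ctr",c,"tool",R.T@(c-p)*1000)
T=cam("top");print("tip W/top",tri(W,(260,158),T,(211.6,203)))
E
```

```text
[-1.7788 32.4367  0.3582] [-1.814   2.0281 -0.2902  0.0776]
underside centre tool [-13.1504  11.378    0.    ] axis tool [ 0.3506 -0.9365  0.    ]
tip [ 0.5507 -0.1968  0.112 ] tool [-33.2985  88.2979   2.6181]
[[ 0.4755 -0.1414]
 [ 0.5434 -0.1031]
 [ 0.5967 -0.1965]
 [ 0.528  -0.2353]] [0.078  0.1075 0.0789 0.1075]
[[-118.3751  190.4142  -35.5095]
 [-118.3691  190.3312   42.4603]
 [ -10.8588  190.235    42.9827]
 [ -10.8505  190.3191  -35.938 ]]
collar ctr [ 0.5418 -0.18    0.0689] tool [-52.244  131.4141   3.2407]
tip W/top (array([ 0.5492, -0.1963,  0.1137]), np.float64(0.00260693368415664))
```

```bash
python3 - <<'E'
import cv2,numpy as np
s=cv2.imread("pics/w10.png"); g=cv2.cvtColor(s,cv2.COLOR_BGR2GRAY)
print([int(v) for v in g[183:212,255:262].mean(1)]); print([int(v) for v in g[240:300,255:262].mean(1)])
print("cols row",[ (r,[int(x) for x in g[r,208:222]]) for r in (215,220)])
a=s[182:215,205:312]; a=cv2.convertScaleAbs(a,alpha=3,beta=-120)
cv2.imwrite("pics/w10d.png",cv2.resize(a,None,fx=7,fy=7,interpolation=cv2.INTER_CUBIC))
E
```

```text
[200, 200, 200, 195, 148, 93, 81, 84, 85, 87, 86, 83, 82, 81, 80, 80, 80, 80, 79, 77, 80, 79, 81, 83, 79, 81, 80, 81, 83]
[73, 78, 77, 71, 77, 81, 74, 67, 67, 76, 81, 82, 82, 81, 79, 77, 77, 76, 76, 75, 76, 79, 85, 98, 119, 116, 92, 76, 74, 75, 75, 75, 75, 75, 76, 79, 84, 91, 87, 75, 70, 76, 86, 92, 100, 123, 133, 133, 132, 131, 131, 131, 131, 131, 138, 185, 213, 217, 217, 218]
cols row [(215, [224, 224, 224, 224, 222, 196, 106, 77, 78, 79, 79, 80, 79, 80]), (220, [224, 224, 224, 221, 187, 101, 76, 78, 78, 79, 80, 79, 79, 80])]
```

View pics/w10d.png

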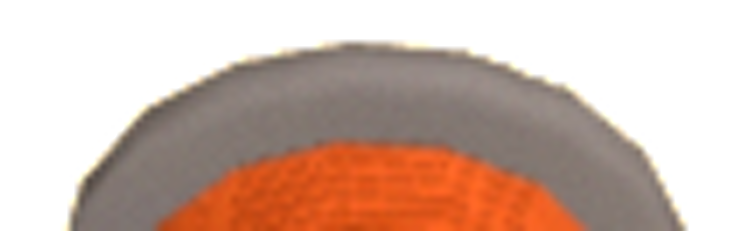

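```bash
cat >> fit.py <<'E'
def fit2(r,pts=((-25,0),(-25,5),(-19,5),(-19,36),(19,36)),gfix=None):
    f=lambda q:[row(tp(q,*p))-a for p,a in zip(pts,r)]
    if gfix is None: return least_squares(f,[-4,29,.37])
    return least_squares(lambda q:f((q[0],gfix,q[1])),[-4,.37])
E
python3 - <<'E'
from fit import *
r=(187.2,193,202.4,247.7,294.9)
s=fit2(r);print(s.x,s.fun,tp(s.x,0,0))
for g in (28,29.5,31):
    s=fit2(r,gfix=g);q=(s.x[0],g,s.x[1]);print(q,s.fun,tp(q,0,0))
E
```

```text
[-0.365  33.7379  0.3564] [ 0.0603  0.2549 -0.349  -0.0115  0.0411] [-12.1359  12.6179   0.    ]
(np.float64(-4.869095303284731), 28, np.float64(0.35132622910906314)) [-1.3454 -0.9923 -1.1875  0.8473  2.9615] [-14.5051   7.2897   0.    ]
(np.float64(-3.696025089356418), 29.5, np.float64(0.3524429305931735)) [-0.9641 -0.6552 -0.9595  0.6055  2.18  ] [-13.8792   8.6867   0.    ]
(np.float64(-2.5201312397312816), 31, np.float64(0.3537132581212906)) [-0.5928 -0.3261 -0.7379  0.3766  1.4113] [-13.258   10.0809   0.    ]
```

The fit leaves residuals below 0.4 px: lean 0.356 rad and pad centre at coil z ≈ 33.7 (top-face width 78.4 px against 78.1 predicted). The underside centre is at tool (-12, 12.6). The stem axis, from tip and collar, agrees with a 0.40 lean to 0.6 mm. Next I'll go to the pre-entry point, 15 mm above the tip on the stem axis.

```bash
python3 -m inch '[[[-2,6,0.5,0],[-5,20,1,0],[-9,38,2,0],[-12,54,2.5,0],[-14,61,2.5,0],[-14,62,2.5,0],[-14,62,2.5,0]]]'; python3 - <<'E'
from h import *
st=env.get_state(); R,p=tool(st);print(R.T@st['wrist_force'],p)
np.save("st11.npy",st,allow_pickle=True)
a=env.read_camera("wrist");cv2.imwrite("pics/w11.png",a)
b=env.read_camera("scene")[120:240,150:290];c=env.read_camera("top")[150:270,150:290]
cv2.imwrite("pics/s11.png",cv2.resize(np.hstack([b,c]),None,fx=2.85,fy=2.85,interpolation=cv2.INTER_CUBIC))
E
```

```text
clock: 11.45
tcp_pos: [0.5604, -0.2147, 0.1395]
orientation: [0.61, -0.61, 0.357, -0.357]
wrist_force: [-0.1, -0.2, -0.6]
finger_gap: 0.0368
[ 0.1517  0.6211 -0.205 ] [ 0.5604 -0.2147  0.1395]
```

View pics/w11.png

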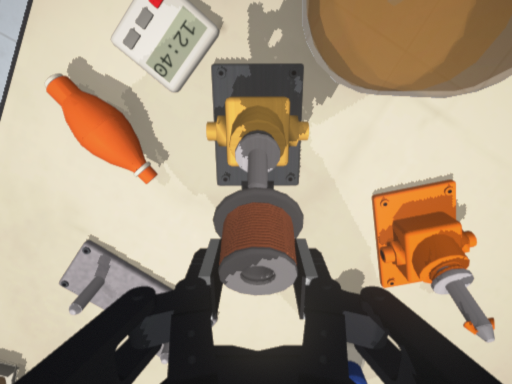

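View pics/s11.png

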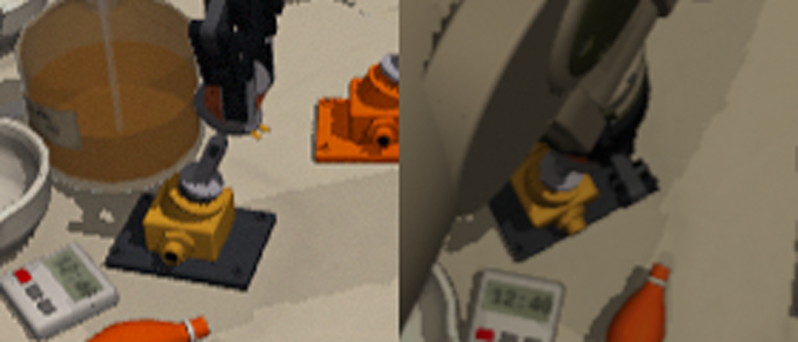

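Wrist: stem column is about 259 and coil about 258. In the scene view the flange looks slightly right of the stem line, so I'll check that numerically.

```bash
python3 - <<'E'
from fit import *
st=np.load("st11.npy",allow_pickle=True).item(); R,p=tool(st); S=cam("scene"); W=cam("wrist",st)
im=env.read_camera("scene"); cv2.imwrite("pics/s11f.png",im)
q=(-.37,33.7,.356); 
def wp(x,y,z): # coil coords mm
    X=tp(q,x,z); X[2]=0.3+y; return R@(X/1000)+p
u=lambda t:np.array([np.cos(t),np.sin(t)])
big=cv2.resize(im[140:225,190:270],None,fx=7,fy=7,interpolation=cv2.INTER_CUBIC)
def dot(X,c): 
    v=(proj(S,X)-[190,140]+.5)*7-.5; cv2.circle(big,(int(v[0]),int(v[1])),2,c,-1); return v
print("underside",dot(wp(0,0,0),(0,0,255)),wp(0,0,0))
for t in np.linspace(0,2*np.pi,24): dot(wp(25*np.cos(t),25*np.sin(t),0),(0,255,255))
print("tip",dot([.5507,-.1968,.112],(0,255,0)),dot([.5492,-.1963,.1137],(255,0,0)))
cv2.imwrite("pics/s11g.png",big)
E
```

```text
underside [299.7185 144.9604] [ 0.5547 -0.204   0.1269]
tip [275.2349 183.1428] [269.7209 180.0402]
```

View pics/s11g.png

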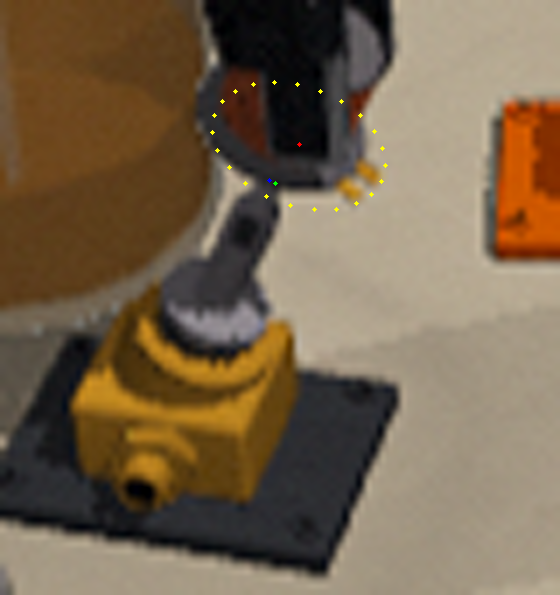

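The scene view puts the coil a few mm higher and 2–3 mm toward -x of where the wrist fit says. The wrist depth check on the coil at the grasp (142.3 against 140.0 mm) points the same way. I'll shift +2 mm in x, advance 12 mm along the stem axis and look again.

```bash
python3 -m inch '[[[1,0,0,0],[2,0,0,0],[0.5,4,0,0],[-1,7,0,0],[-2.7,11,0,0],[-2.7,11,0,0]]]'; python3 - <<'E'
from h import *
st=env.get_state(); R,p=tool(st);print(R.T@st['wrist_force'],p)
np.save("st12.npy",st,allow_pickle=True)
a=env.read_camera("wrist")[115:305,190:330];b=env.read_camera("scene")[135:225,190:270]
a=cv2.resize(a,None,fx=2.9,fy=2.9,interpolation=cv2.INTER_CUBIC); b=cv2.resize(b,(390,551),interpolation=cv2.INTER_CUBIC)
cv2.imwrite("pics/s12.png",np.hstack([a,b]))
E
```

```text
clock: 12.25
tcp_pos: [0.5584, -0.211, 0.1273]
orientation: [0.611, -0.611, 0.357, -0.356]
wrist_force: [-0.9, 0.6, -0.6]
finger_gap: 0.0368
[-0.9792  0.5641 -0.5254] [ 0.5584 -0.211   0.1273]
```

View pics/s12.png

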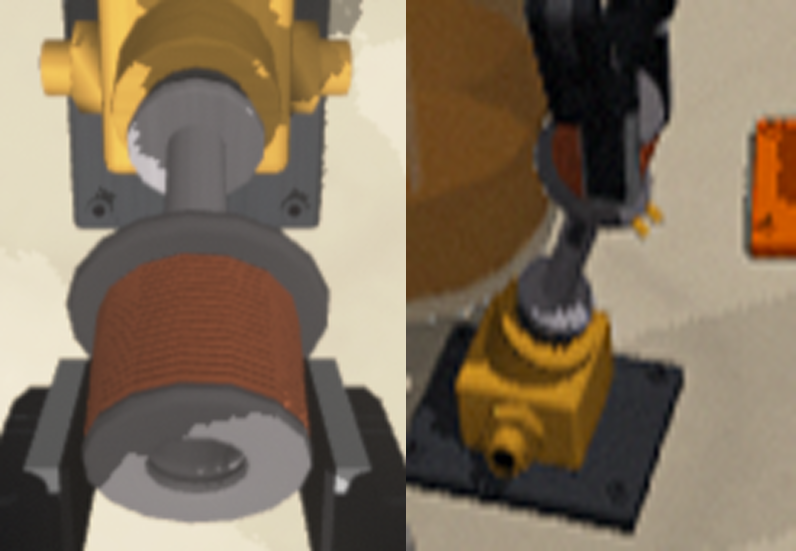

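The stem centre column (196 in the crop) matches the coil (197–199), and in the scene view the stem line runs to the flange centre. I'm advancing onto the tip while watching the force.

```bash
python3 -m inch '[[[-1.2,3,0,0],[-2.3,5.5,0,0],[-3.5,8.3,0,0],[-4.7,11,0,0],[-4.7,11,0,0]]]' && python3 -m inch '[[[-1,2.3,0,0],[-2,4.6,0,0],[-2,4.6,0,0]]]' && python3 -m inch '[[[-1,2.3,0,0],[-2,4.6,0,0],[-2,4.6,0,0]]]';  python3 - <<'E'
from h import *
st=env.get_state(); R,p=tool(st);print(R.T@st['wrist_force'],p)
a=env.read_camera("wrist")[115:305,190:330];b=env.read_camera("scene")[135:225,190:270]
a=cv2.resize(a,None,fx=2.9,fy=2.9,interpolation=cv2.INTER_CUBIC); b=cv2.resize(b,(390,551),interpolation=cv2.INTER_CUBIC)
cv2.imwrite("pics/s13.png",np.hstack([a,b]))
E
```

```text
clock: 12.85
tcp_pos: [0.5564, -0.2072, 0.1167]
orientation: [0.611, -0.611, 0.357, -0.356]
wrist_force: [0.2, -0.0, -2.1]
finger_gap: 0.0364
clock: 13.15
tcp_pos: [0.5564, -0.2065, 0.1131]
orientation: [-0.61, 0.611, -0.356, 0.357]
wrist_force: [0.9, -1.6, -1.0]
finger_gap: 0.0366
clock: 13.45
tcp_pos: [0.5555, -0.2055, 0.1084]
orientation: [-0.61, 0.611, -0.356, 0.358]
wrist_force: [-0.7, -4.6, -0.2]
finger_gap: 0.0367
[ 3.6264  0.2498 -2.9006] [ 0.5555 -0.2055  0.1084]
```

View pics/s13.png

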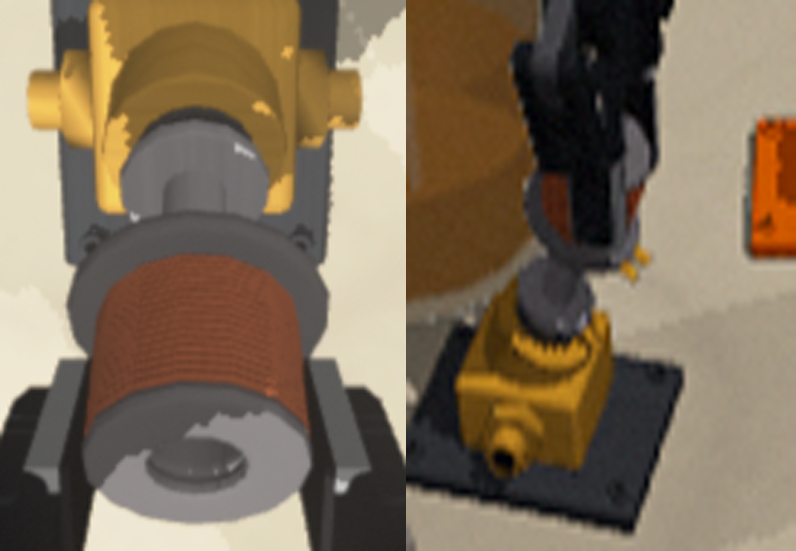

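The coil has entered the stem, underside at about stem z 46–50, with only 4–5 N laterally. I'll shift +1 mm x and -0.7 mm z to relieve that and go on down the axis past the catches.

```bash
python3 -m inch '[[[1,0,-0.7,0],[0,2.3,-0.7,0],[-1,4.6,-0.7,0],[-1,4.6,-0.7,0]]]' - 70 && python3 -m inch '[[[-1,2.3,0,0],[-2,4.6,0,0],[-2,4.6,0,0]]]' && python3 - <<'E'
from h import *
st=env.get_state(); R,p=tool(st);print(R.T@st['wrist_force'],R.T@st['ft_torque'],p)
E
```

```text
clock: 13.95
tcp_pos: [0.5535, -0.2034, 0.1025]
orientation: [-0.61, 0.611, -0.357, 0.357]
wrist_force: [2.8, -4.1, -4.9]
finger_gap: 0.0365
clock: 14.25
tcp_pos: [0.5527, -0.2018, 0.0982]
orientation: [-0.61, 0.611, -0.357, 0.357]
wrist_force: [2.8, -5.0, -5.1]
finger_gap: 0.0364
[5.768  5.0794 0.0224] [-0.0577 -0.0255 -1.1929] [ 0.5527 -0.2018  0.0982]
```

```bash
python3 -m inch '[[[1.4,0.6,0,0],[0.4,2.9,0,0],[-0.6,5.2,0,0],[-0.6,5.2,0,0]]]' && python3 -m inch '[[[-1,2.3,0,0],[-2,4.6,0,0],[-2,4.6,0,0]]]' && python3 - <<'E'
from h import *
st=env.get_state(); R,p=tool(st);print(R.T@st['wrist_force'],R.T@st['ft_torque'],p)
a=env.read_camera("wrist");cv2.imwrite("pics/w14.png",a);a=a[115:305,190:330];b=env.read_camera("scene")[135:225,190:270]
a=cv2.resize(a,None,fx=2.9,fy=2.9,interpolation=cv2.INTER_CUBIC); b=cv2.resize(b,(390,551),interpolation=cv2.INTER_CUBIC)
cv2.imwrite("pics/s14.png",np.hstack([a,b]))
E
```

```text
clock: 14.65
tcp_pos: [0.5517, -0.2004, 0.0928]
orientation: [0.611, -0.61, 0.357, -0.356]
wrist_force: [1.1, -0.9, -4.4]
finger_gap: 0.0365
clock: 14.95
tcp_pos: [0.551, -0.199, 0.0885]
orientation: [0.611, -0.61, 0.357, -0.356]
wrist_force: [0.2, -0.2, -3.2]
finger_gap: 0.0364
[0.2483 3.2417 0.1248] [ 0.0492 -0.0076 -0.2147] [ 0.551  -0.199   0.0885]
```

View pics/s14.png

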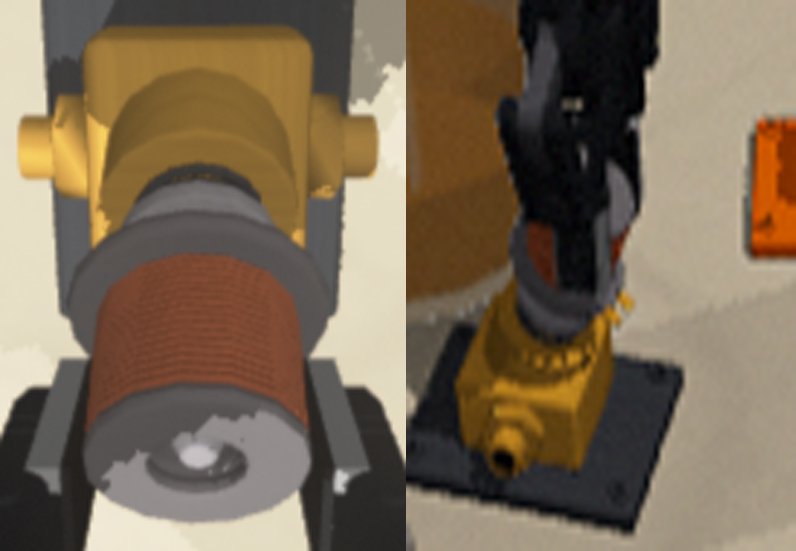

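The stem tip now shows centred in the bore from above, at (198,455) in the crop, and lateral forces are about 0. I'm continuing toward the collar.

```bash
python3 -m inch '[[[-1,2.3,0,0],[-2,4.6,0,0],[-2,4.6,0,0]]]' - 90 && python3 -m inch '[[[-1,2.3,0,0],[-2,4.6,0,0],[-2,4.6,0,0]]]' && python3 - <<'E'
from h import *
st=env.get_state(); R,p=tool(st);f=R.T@st['wrist_force'];print(f,"axial up",f@[.389,-.921,0],"perp",f@[.921,.389,0],R.T@st['ft_torque'],p)
a=env.read_camera("wrist");cv2.imwrite("pics/w15.png",a);a=a[115:305,190:330];b=env.read_camera("scene")[135:225,190:270]
a=cv2.resize(a,None,fx=2.9,fy=2.9,interpolation=cv2.INTER_CUBIC); b=cv2.resize(b,(390,551),interpolation=cv2.INTER_CUBIC)
cv2.imwrite("pics/s15.png",np.hstack([a,b]))
E
```

```text
clock: 15.35
tcp_pos: [0.5502, -0.1975, 0.084]
orientation: [0.611, -0.61, 0.357, -0.356]
wrist_force: [0.7, -0.6, -1.6]
finger_gap: 0.0358
clock: 15.65
tcp_pos: [0.5491, -0.1957, 0.0793]
orientation: [0.611, -0.61, 0.357, -0.356]
wrist_force: [0.3, -0.1, -1.9]
finger_gap: 0.0359
[0.2775 1.9289 0.2206] axial up -1.6685813574569641 perp 1.0059376265349764 [ 0.052  -0.0823 -0.0067] [ 0.5491 -0.1957  0.0793]
```

View pics/s15.png

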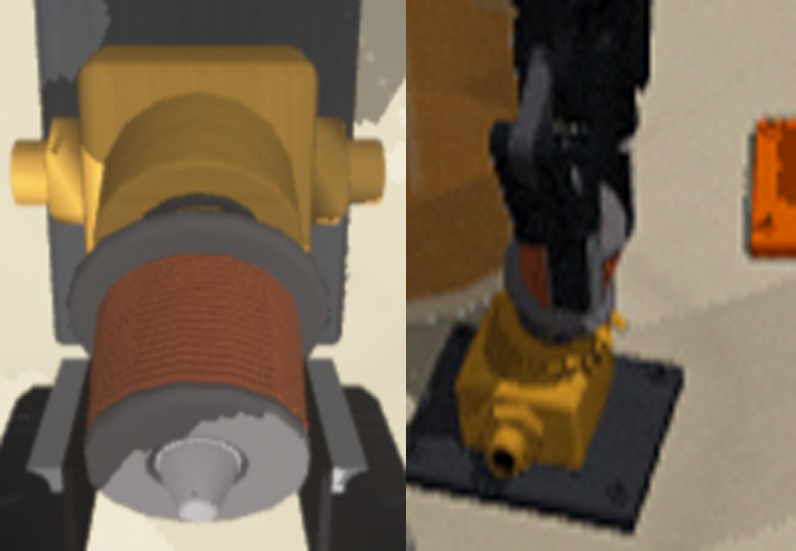

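```bash
python3 -m inch '[[[-0.8,1.9,0,0],[-1.6,3.7,0,0],[-1.6,3.7,0,0]]]' - 100 && python3 -m inch '[[[-0.8,1.9,0,0],[-1.6,3.7,0,0],[-1.6,3.7,0,0]]]' && python3 - <<'E'
from h import *
st=env.get_state(); R,p=tool(st);f=R.T@st['wrist_force'];print(f,"axial up",f@[.389,-.921,0],"perp",f@[.921,.389,0],R.T@st['ft_torque'],p)
a=env.read_camera("wrist");cv2.imwrite("pics/w16.png",a);a=a[115:305,190:330];b=env.read_camera("scene")[135:225,190:270]
a=cv2.resize(a,None,fx=2.9,fy=2.9,interpolation=cv2.INTER_CUBIC); b=cv2.resize(b,(390,551),interpolation=cv2.INTER_CUBIC)
cv2.imwrite("pics/s16.png",np.hstack([a,b]))
E
```

```text
clock: 16.05
tcp_pos: [0.5489, -0.1947, 0.0764]
orientation: [0.611, -0.611, 0.357, -0.357]
wrist_force: [-0.0, 0.0, 2.5]
finger_gap: 0.0358
clock: 16.35
tcp_pos: [0.5483, -0.1935, 0.073]
orientation: [-0.61, 0.611, -0.356, 0.357]
wrist_force: [-0.5, -0.5, 4.0]
finger_gap: 0.0359
[ 0.1326 -4.0239 -0.689 ] axial up 3.757571266280204 perp -1.4431777658082736 [-0.1973 -0.0301  0.004 ] [ 0.5483 -0.1935  0.073 ]
```

View pics/s16.png

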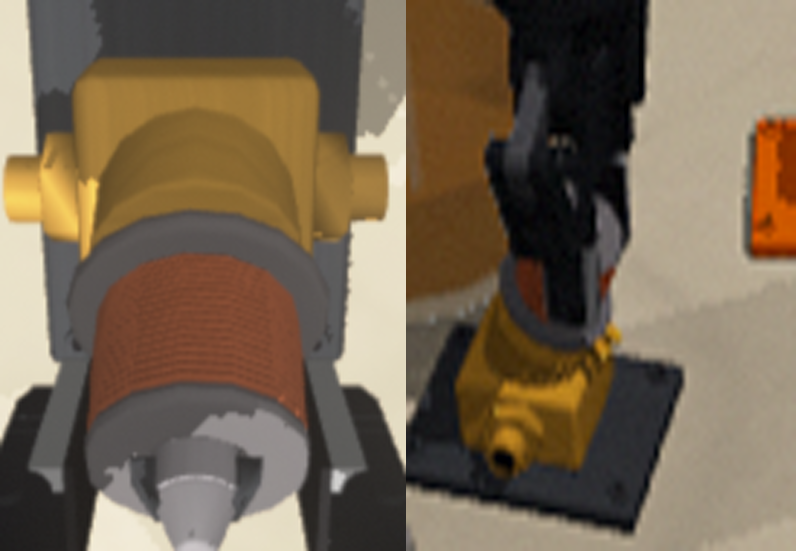

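Both catches now stand out beyond the bore on either side of the stem, at crop (145,480) and (250,480), so they have snapped. I'll press on to the collar stop in small steps.

```bash
python3 -m inch '[[[-0.4,0.9,0,0],[-0.8,1.8,0,0],[-0.8,1.8,0,0]]]' - 110 && python3 -m inch '[[[-0.4,0.9,0,0],[-0.8,1.8,0,0],[-0.8,1.8,0,0]]]' && python3 - <<'E'
from h import *
st=env.get_state(); R,p=tool(st);f=R.T@st['wrist_force'];print(f,"axial up",f@[.389,-.921,0],"perp",f@[.921,.389,0],R.T@st['ft_torque'],p)
a=env.read_camera("wrist");cv2.imwrite("pics/w17.png",a);a=a[115:325,190:330]
cv2.imwrite("pics/s17.png",cv2.resize(a,None,fx=2.8,fy=2.8,interpolation=cv2.INTER_CUBIC))
E
```

```text
clock: 16.75
tcp_pos: [0.5482, -0.1933, 0.072]
orientation: [-0.61, 0.611, -0.356, 0.358]
wrist_force: [-1.9, 0.1, 9.9]
finger_gap: 0.0353
clock: 17.05
tcp_pos: [0.548, -0.1928, 0.0707]
orientation: [-0.61, 0.611, -0.356, 0.358]
wrist_force: [-1.8, -0.8, 12.6]
finger_gap: 0.0354
[ -0.1961 -12.6274  -1.9651] axial up 11.553528308192512 perp -5.092612359100637 [-0.7008 -0.0603  0.23  ] [ 0.548  -0.1928  0.0707]
```

View pics/s17.png

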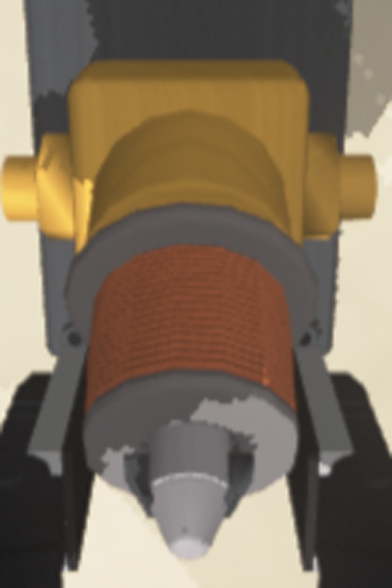

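```bash
python3 -m inch '[[[-0.4,0.9,0,0],[-0.8,1.8,0,0],[-0.8,1.8,0,0]]]' - 120 && python3 -m inch '[[[-0.4,0.9,0,0],[-0.8,1.8,0,0],[-0.8,1.8,0,0]]]' && python3 - <<'E'
from h import *
st=env.get_state(); R,p=tool(st);f=R.T@st['wrist_force'];print(f,"axial up",f@[.389,-.921,0],"perp",f@[.921,.389,0],R.T@st['ft_torque'],p)
a=env.read_camera("wrist");cv2.imwrite("pics/w18.png",a);a=a[115:325,190:330]
b=env.read_camera("scene")[150:220,190:260]
cv2.imwrite("pics/s18.png",np.hstack([cv2.resize(a,None,fx=2.8,fy=2.8,interpolation=cv2.INTER_CUBIC),cv2.resize(b,(400,588),interpolation=cv2.INTER_CUBIC)]))
E
```

```text
clock: 17.4
tcp_pos: [0.5482, -0.1926, 0.0694]
orientation: [-0.61, 0.611, -0.355, 0.359]
wrist_force: [-2.0, -1.3, 13.5]
finger_gap: 0.0353
clock: 17.7
tcp_pos: [0.5482, -0.1926, 0.0691]
orientation: [-0.61, 0.611, -0.355, 0.359]
wrist_force: [-5.2, -1.5, 21.3]
finger_gap: 0.0351
[ -1.0943 -21.3568  -5.2597] axial up 19.243955927509724 perp -9.315606479193777 [-1.1578 -0.1235  0.2628] [ 0.5482 -0.1926  0.0691]
```

View pics/s18.png

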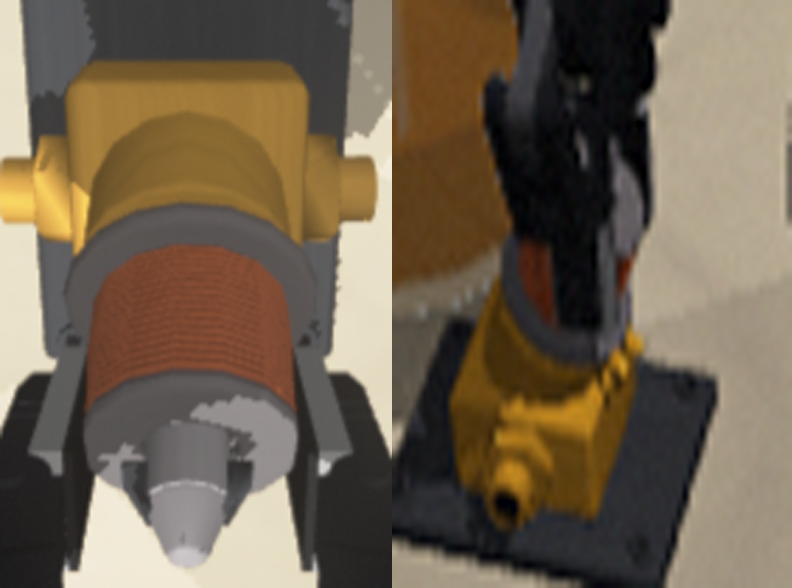

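```bash
python3 - <<'E'
from fit import *
im=cv2.imread("pics/w18.png")
cv2.imwrite("pics/w18c.png",cv2.resize(im[235:325,205:310],None,fx=7,fy=6.6,interpolation=cv2.INTER_CUBIC))
for r in ((187.9,202.9,247.9,292),(187.9,202.9,247.9,291),(187.9,202.9,247.9,293)):
    s=fit2(r,pts=((-25,0),(-19,5),(-19,36),(19,36)));print(s.x,s.fun)
    print({k:round(row(tp(s.x,0,61-k)),1) for k in (10,8,7,6,5)})
E
```

```text
[ 3.922  38.9192  0.3825] [ 0.2789 -0.3378  0.0238  0.031 ]
{10: np.float64(299.4), 8: np.float64(303.4), 7: np.float64(305.4), 6: np.float64(307.5), 5: np.float64(309.6)}
[ 5.0874 40.3767  0.3928] [ 0.3237 -0.3921  0.0275  0.0362]
{10: np.float64(298.7), 8: np.float64(302.7), 7: np.float64(304.7), 6: np.float64(306.7), 5: np.float64(308.8)}
[ 2.7967 37.4881  0.3724] [ 0.2344 -0.2839  0.0201  0.0259]
{10: np.float64(300.1), 8: np.float64(304.1), 7: np.float64(306.2), 6: np.float64(308.3), 5: np.float64(310.4)}
```

View pics/w18c.png

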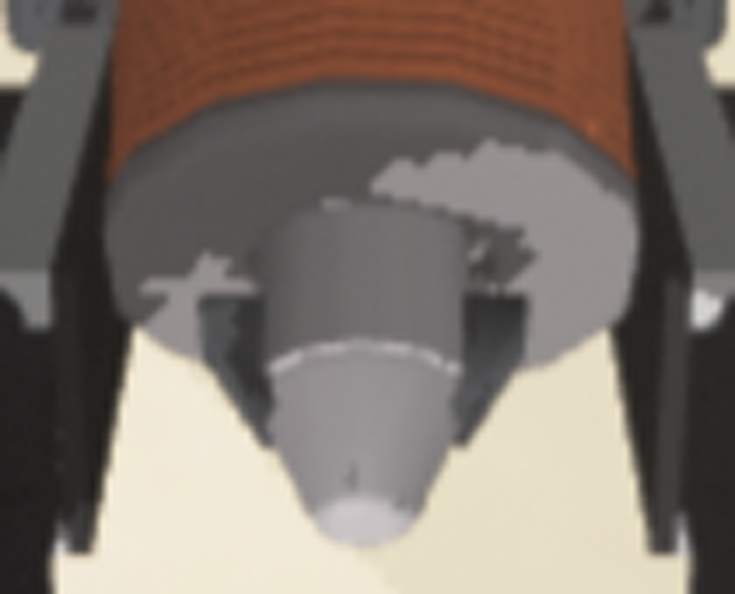

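The enlarged view shows both catches out, a clear gap of about 4.7 mm between their undersides and the coil top (4 expected at the stop), and the stem centred. The force jumped 14→21 N with hardly any travel, which is the stop. One small final push relieves the side load, then I hold to check that it's steady.

```bash
python3 -m inch '[[[-0.6,0.6,-0.3,0],[-1.2,1.3,-0.5,0],[-1.2,1.3,-0.5,0],[-1.2,1.3,-0.5,0]]]' && python3 -m inch '[[[0,0,0,0],[0,0,0,0],[0,0,0,0],[0,0,0,0],[0,0,0,0],[0,0,0,0],[0,0,0,0],[0,0,0,0]]]' && python3 - <<'E'
from h import *
st=env.get_state(); R,p=tool(st);f=R.T@st['wrist_force'];print(f,"axial up",f@[.389,-.921,0],"perp",f@[.921,.389,0],R.T@st['ft_torque'],p)
a=env.read_camera("wrist");a=a[175:325,190:325]
b=env.read_camera("scene")[90:310,120:360]
cv2.imwrite("pics/s19.png",np.hstack([cv2.resize(a,(405,450),interpolation=cv2.INTER_CUBIC),cv2.resize(b,(390,450))]))
E
```

```text
clock: 18.2
tcp_pos: [0.5482, -0.1926, 0.069]
orientation: [-0.61, 0.611, -0.354, 0.36]
wrist_force: [-5.2, -3.7, 26.2]
finger_gap: 0.0348
clock: 19.0
tcp_pos: [0.5482, -0.1926, 0.069]
orientation: [-0.61, 0.611, -0.354, 0.36]
wrist_force: [-4.1, -3.5, 26.7]
finger_gap: 0.0353
[  1.2777 -26.6812  -5.2116] axial up 25.070406954492373 perp -9.202261892302502 [-1.2861 -0.1642  0.152 ] [ 0.5482 -0.1926  0.069 ]
```

View pics/s19.png

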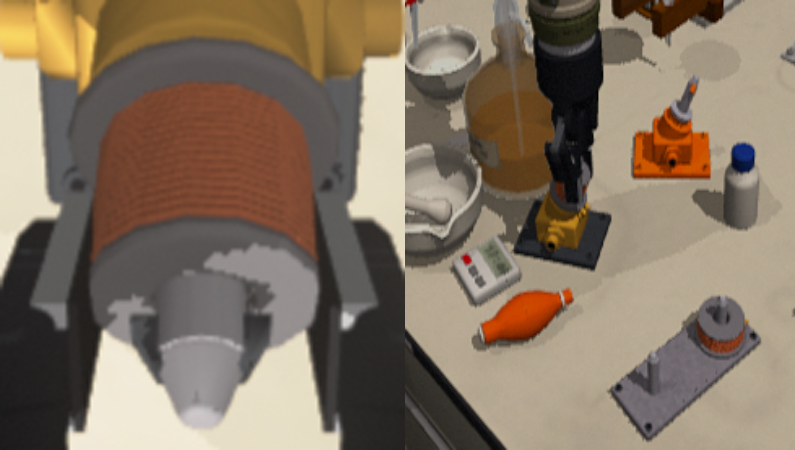

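The TCP stayed put as the axial force rose from 19 to 25 N, so the coil is on the hard stop, and it held steady for 0.8 s. Wide coil, bottle and timer are untouched. I'm handing in.

```bash
python3 -c "
from workcell import env
env.hand_in()
s=env.get_state();print(s['clock'],s['tcp_pos'],s['wrist_force'],s['finger_gap'])"
```

```text
the job is handed in; nothing more can be done
the job is handed in; nothing more can be done
```

The tall coil is on the brass valve's stem with both catches out above it. I handed in while the gripper was still holding it down against the collar stop, at about 19 s on the robot's clock.

**How it was done:** I lifted the tall coil off its spindle. The moves can't tilt the tool, so I pivoted the coil in a light grip against its own spindle to about 0.36–0.38 rad (stem: 0.40). I then pushed it flange first down the stem and tightened the grip to 120 N by the end.

**Last checks:**
- **Catches:** the wrist picture shows both standing out above the coil. The gap to the coil top is about 4.7 mm, where 4 mm is expected at the stop.
- **Pressed down:** the push along the stem rose from 19 to 25 N with no further travel. It held steady for the last 0.8 s, against the spring's 15 N at the stop.
- **Other items:** the wide coil, bottle, timer and orange look-alike were not touched, and look unmoved in the last picture.

**What went wrong or disagreed:**
- One early move added to the one before it and lifted the coil clear of the spindle. I put it back over the spindle before tilting it.
- The coil slid a few mm in the pads while being tilted.
- Before entry, the scene and wrist cameras disagreed by several mm (about 3 mm sideways). I shifted 2 mm to suit, and again by 1–2 mm from the force readings during the push.
- A separate estimate from the stem tip's position in the picture put the coil about 2–3 mm lower than the stop allows. I put this down to camera calibration.
- About 9 N of side load remained at the end.

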